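Strip a coffee machine's drip tray for cleaning

ROBOT

A 6-joint arm with a two-finger parallel gripper is mounted at the origin on the work surface. World frame = base frame: x ahead of the robot, y to its left, z up, the work surface at z = 0. Lengths are in m, angles in rad, forces in N, time in s.
With the tool pointing down it reaches from about 0.25 to 0.85 m from the base axis. Payload 12.5 kg.
Tool frame: the origin (TCP) lies midway between the tips of the shut fingers; the grasp point (between the pads) lies 19 mm behind it; z points along the fingers, y is the line along which they close (so a half turn about z gives the same grasp; the last joint's range is limited). The gripper opens to 93 mm and grips with 3 to 60 N. Pads are 15 mm wide; open, the fingers measure 128 mm over their backs; the gripper's body (75 mm by 188 mm) begins 65 mm behind the grasp point.
Start: joints at [-1.294, 0.351, 1.652, -0, 1.139, -0.085], TCP at [0.195, -0.514, 0.188] pointing down, gripper open.
Joint ranges: [-2.75, 2.75], [-0.79, 2.1], [0.01, 2.65], [-1.57, 4.71], [0.07, 3.14], [-2.87, 2.87]. Speed limits (rad/s): [2.22, 2.22, 2.79, 3.14, 3.14, 3.14].

INTERFACE

Orientations are given as a rotation vector (axis times angle).
In Python, from workcell import sense, imaging, env, models gives the robot as it stands.
- The arm moves only by the shell command python3 -m creep 'ROWS' [FORCE]. ROWS is JSON, a list of rows, each a list of 7 numbers: the shift along the tool's x, y, z in m, then the turn, a rotation vector about the tool's x, y, z in degrees, then the opening, from 0 (shut) to 1 (fully open). A call has 1 to 20 rows; each row shifts and turns the commanded pose from where the row before left it, along the tool's axes as they then stand; what a row does not reach is not made up. A row lasts 1/8 s, in which the tool goes at most 62.5 mm and 10.7 degrees, less where a joint would pass 70% of its speed; a pose out of reach is approached as far as the arm can. A call is refused whole if a number of a shift passes 0.0625 or a number of a turn 10.7, either way. A call with a gripper value outside its range is refused whole. The fingers move at their own pace and stop on an object; FORCE is the grip in N (left out, the last holds). Time passes only in rows, so rows that do not move let the fingers close. It gives the time, the measured TCP pose, the force, the opening and the grip force at its end, in the units of the state.
- sense(): the state, without advancing time (a new reading comes with each control period).
- imaging.read_camera(name): name is "scene" or "side" or "wrist"; returns the picture (420x560x3 uint8, red, green, blue); there is no depth.
- imaging.calibration(name): a dict with "mtx" (3x3 intrinsics, pixels), "R" (3x3) and "t" (3): a world point X has camera coordinates R X + t. Camera axes: x right, y down, z forward; pixel columns grow to the right and rows downward; lengths in m; the calibration is good to about 2 mm. The wrist camera is an equidistant fisheye: a pixel r from the principal point sees the ray r / f radians off the axis. A picture is of the moment at which its call begins: read the wrist's pose just before it. calibration takes no time and is no camera call; for the wrist camera it gives the pose at the moment of the call.
- env.sign_off(): hands the job in; it is judged then, once.
Trained networks look in the newest picture that a camera, given by its name, has taken for a name from the list of things; names that differ only in an ending like _2 or _b are one class to them, and where a whole thing is asked for, a point or a joint stands for the part that bears it (a point fixed in the world has none). Each returns a list of dicts, best first, with "p" (0 to 1); they miss things now and then, are a little off and sometimes report something else, mostly with a low value. They report only what shows in the picture. A call takes as long as a camera call. They do not tell look-alikes from the thing itself.
- models.look_for(camera, query): "position" ([x, y, z] in m, in world coordinates, good to about 4 mm: the middle of the surface that is visible of it).
- models.silhouettes(camera, query): "mask" (420x560 bool, what is visible of it).
- models.landmark_of(camera, query): "position" ([x, y, z] in m, in world coordinates, good to about 4 mm: a listed point, or the origin of a listed thing).
The state is a dict: "time": time; "joint_pos": joint angles; "joint_vel": joint speeds; "tau": joint torques, N m; "eef_pos": TCP position; "ee_rot": TCP orientation; "contact_force": force on the tool from outside, world axes, zero at the start; "ft_torque": the same for the moment, N m; "width": opening from 0.0 (shut) to 1.0 (fully open); "grasp_force": force on a finger pad.
Only numpy, scipy, OpenCV 4.12 (cv2) and the standard library are available. Lean on these libraries where they do the work, as an engineer would, in place of code of your own. Each camera call takes 0.05 s, during which the arm holds its last target. There are 200 camera calls.

TASK

The drip tray of a coffee machine has been pulled out after a test brew: take it apart for cleaning and leave the tray where it is. Stand the blue cup gently upright in the middle of the white saucer, lay the steel cup grid flat and square in the middle of the white wire draining rack with its handle up, stand the red float in the small orange dish, and stand the grey grounds box upright and square in the middle of the green ribbed mat (its long side along the mat's long side). Do not drop the cup or let it tip over, and do not disturb the little amber bottle.

Things in the scene. Friction and masses are not known exactly. Their poses are not given: they have to be found in the camera images.
- tray: Black plastic drip tray, fixed (it does not move), 196 (x) x 174 (y) mm, walls 4 mm thick and 30 mm high, floor 4 mm thick. Origin at the centre of its underside, z up; any yaw. The grid sits in the front (-x) bay, flush with the rim; the grounds box stands in the rear (+x) bay.
- cup: Blue ceramic espresso cup, no handle, 58 mm outside diameter (straight sides from 12 mm up; foot 50 mm), 58 mm high, 0.15 kg, standing on the grid. Origin: centre of underside, z up. Hold it across its outside near the rim, fingers closing along the grid's x; along the grid's y its handle is in the way.
- grid: Slotted steel cup grid 110 (x) x 160 (y) x 6 mm, 0.25 kg, underside 24 mm above the bench. Origin: centre of underside. Dark strap handle to pinch across y: a bar 44 (x) x 10 (y) mm centred at x +5, y 0, its top 34 and underside 22 mm above the origin. The float's stem pokes through a 24 x 24 mm opening at x -37, y -52: lift straight up 60 mm or more to clear it.
- float: Red plastic level float: foot 32 x 32 x 8 mm (wider than the grid's opening: comes out once the grid is off), stem 12 x 12 mm, 60 mm high in all, 25 g. Stands on the tray's floor, 4 mm above the bench, sides along the tray's sides; its stem pokes 34 mm above the grid. Origin: centre of underside, z up. Hold it by the top of the stem.
- grounds_box: Grey open-topped plastic grounds box, 58 (x) x 110 (y) x 80 (z) mm, walls 4 mm, about 0.22 kg, standing on the tray's floor in the rear bay, 4 mm above the bench. Origin at the centre of its underside, z up. Hold it across its 58 mm width (x) near the top.
- saucer: White round saucer, 128 mm across, fixed. Origin at the centre of its underside, z up. The cup stands on its flat, 8 mm above the bench and 120 mm across; the rim rises to 12 mm.
- rack: White wire draining rack, fixed, 132 (x) x 182 (y) mm. Origin at the centre of its underside, z up; the grid lies on its wires, 25 mm above the bench, with the grid's long side along the rack's long side (either way round).
- dish: Small square orange plastic dish, fixed, 70 x 70 mm outside, 64 x 64 mm inside, walls 18 mm high, inner floor 3 mm above the bench. Origin at the centre of its underside, z up.
- mat: Green ribbed rubber mat, fixed, 90 (x) x 140 (y) x 5 (z) mm. Origin at the centre of its underside, z up; the grounds box stands on its ribs 5 mm above the bench, either way round.
- bottle: Little amber bottle with a black cap, 32 mm in diameter and 85 mm high, standing loose on the bench between the tray and the places. Origin at the centre of its underside. Leave it alone.
There are look-alikes about, which are no part of the job. Several things look just like the float: the one meant starts nearest to the robot's base.

How it is judged:
By the outcome, as a careful person would: the job done as asked, in the order asked, and still so for the second after the job is handed in, with the robot touching nothing.
It also fails if it takes over 115 s, if anything falls off the work surface, if the arm or the gripper's body presses on something with over 40 N, if the wrist force passes 120 N, or if a joint passes its speed limit or range.

## Working session

There is one attempt and no reset: what is moved stays moved. The work goes in short steps, Python scripts to look and compute and a shell command to move; the robot and the scene stay as the last step left them, time stands still between calls to the robot, and variables do not carry over. Pictures are saved under pics/ and viewed, at most 14 in all, crops included, and the job is handed in when it is done.

```bash
ls; mkdir -p pics
python3 - <<'E'
from workcell import sense, imaging, env, models
import cv2,numpy as np
s=sense();print({k:np.round(v,3).tolist() for k,v in s.items()})
for c in ["scene","side"]:
    im=imaging.read_camera(c);cv2.imwrite(f"pics/{c}0.png",im[:,:,::-1])
    for q in ["tray","cup","grid","float","grounds_box","saucer","rack","dish","mat","bottle"]:
        r=models.landmark_of(c,q)
        print(c,q,[(np.round(d["position"],3).tolist(),round(d["p"],2)) for d in r][:5])
E
```

```text
pics
{'time': 0.0, 'joint_pos': [-1.294, 0.351, 1.652, 0.0, 1.139, -0.085], 'joint_vel': [-0.0, 0.001, -0.001, -0.001, -0.002, 0.001], 'tau': [0.002, -49.733, -28.526, 0.07, 0.026, -0.0], 'eef_pos': [0.195, -0.514, 0.187], 'ee_rot': [-3.089, -0.565, 0.0], 'contact_force': [0.092, 0.977, -0.148], 'ft_torque': [-0.035, -0.004, 0.034], 'grasp_force': 0.0, 'width': 0.999}
scene tray [([0.538, 0.006, -0.004], 0.73)]
scene cup [([0.49, -0.044, 0.033], 0.57)]
scene grid [([0.537, -0.03, 0.024], 0.72), ([0.591, -0.365, -0.001], 0.59), ([0.435, 0.347, -0.002], 0.46)]
scene float [([0.694, -0.066, 0.003], 0.79), ([0.652, -0.152, 0.002], 0.69), ([0.694, -0.218, 0.0], 0.68), ([0.582, -0.074, 0.006], 0.61)]
scene grounds_box [([0.559, 0.063, 0.0], 0.75), ([0.609, 0.362, -0.0], 0.33), ([0.539, 0.007, -0.002], 0.26)]
scene saucer [([0.59, -0.366, 0.003], 0.56)]
scene rack [([0.434, 0.344, -0.004], 0.79)]
scene dish [([0.611, 0.362, -0.002], 0.84)]
scene mat [([0.415, -0.356, -0.002], 0.68)]
scene bottle [([0.508, -0.204, -0.0], 0.8)]
side tray [([0.54, 0.007, -0.002], 0.79), ([0.56, 0.061, 0.006], 0.32)]
side cup [([0.488, -0.044, 0.036], 0.71)]
side grid [([0.535, -0.033, 0.019], 0.9)]
side float [([0.65, -0.159, -0.001], 0.68), ([0.582, -0.071, 0.007], 0.51), ([0.695, -0.068, -0.003], 0.5), ([0.695, -0.219, 0.004], 0.48)]
side grounds_box [([0.558, 0.064, 0.008], 0.86)]
side saucer []
side rack [([0.432, 0.345, 0.002], 0.57), ([0.415, -0.356, 0.001], 0.44), ([0.532, -0.03, 0.023], 0.17)]
side dish [([0.611, 0.365, 0.002], 0.64)]
side mat [([0.416, -0.355, -0.001], 0.61)]
side bottle [([0.508, -0.211, 0.003], 0.86)]
```

View pics/scene0.png

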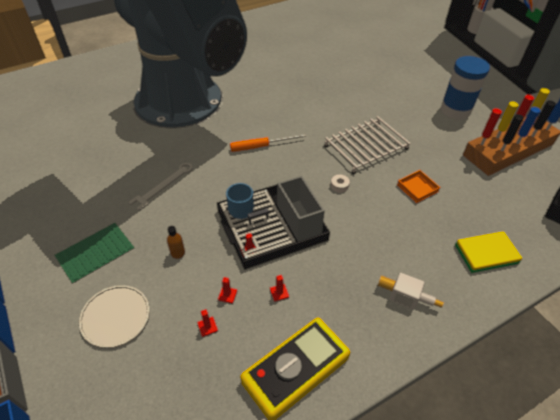

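View pics/side0.png

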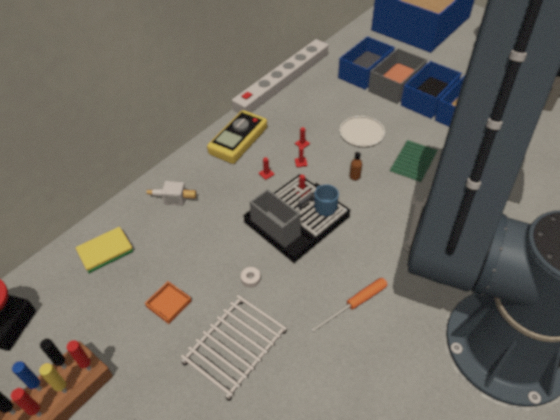

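Scene view: the tray is at about (272,222) with the cup at (240,198), the handle at (262,212) and the box at (302,207). Float candidates are (249,242) in the tray, then (228,290), (207,323) and (280,289) on the bench. The tray one, at world (0.582,-0.072), is nearest the base, so I choose that. The targets are the saucer (115,317), mat (95,252), rack (367,143) and dish (418,186). The bottle is at (176,242).

Next I fit poses with the masks.

```bash
cat > h.py <<'E'
from workcell import sense, imaging, env, models
import cv2,numpy as np
from scipy.spatial.transform import Rotation as Ro
from scipy.optimize import minimize
def proj(c,cal,X):
    P=np.atleast_2d(X)@cal["R"].T+cal["t"]; K=cal["mtx"]
    if c=="wrist":
        rr=np.hypot(P[:,0],P[:,1])+1e-12; s=np.arctan2(rr,P[:,2])/rr
        xy=P[:,:2]*s[:,None]
    else: xy=P[:,:2]/P[:,2:]
    return np.c_[xy[:,0]*K[0,0]+K[0,2],xy[:,1]*K[1,1]+K[1,2]]
def ray(c,cal,uv,z):   # pixel -> point at height z
    K=cal["mtx"]; a=np.array([(uv[0]-K[0,2])/K[0,0],(uv[1]-K[1,2])/K[1,1]])
    if c=="wrist":
        r=np.hypot(*a)+1e-12; d=np.r_[a/r*np.sin(r),np.cos(r)]
    else: d=np.r_[a,1]
    R=np.array(cal["R"]);o=-R.T@cal["t"];d=R.T@d
    return o+d*(z-o[2])/d[2]
def place(p,pts): # p=x,y,yaw
    c,s=np.cos(p[2]),np.sin(p[2]); return pts@np.array([[c,s,0],[-s,c,0],[0,0,1]])+[p[0],p[1],0]
def box(lx,ly,z0,z1,n=6):
    t=np.linspace(-.5,.5,n); e=np.r_[np.c_[t,0*t-.5],np.c_[t,0*t+.5],np.c_[0*t-.5,t],np.c_[0*t+.5,t]]*[lx,ly]
    return np.r_[np.c_[e,0*e[:,0]+z0],np.c_[e,0*e[:,0]+z1]]
def hullmask(pts):
    m=np.zeros((420,560),np.uint8); cv2.fillConvexPoly(m,cv2.convexHull(np.round(pts*16).astype(np.int32)),1,shift=4); return m
def fit(views,pts,p0):  # views: [(cam,cal,mask)]
    ms=[]
    for c,cal,m in views:
        ys,xs=np.nonzero(cv2.morphologyEx(m.astype(np.uint8),cv2.MORPH_OPEN,np.ones((2,2))))
        ms.append(hullmask(np.c_[xs,ys].astype(float)))
    def cost(p):
        q=0
        for (c,cal,_),m in zip(views,ms):
            k=hullmask(proj(c,cal,place(p,pts))); q+=1-(k&m).sum()/max(1,(k|m).sum())
        return q/len(ms)
    best=None
    for dy in np.arange(0,np.pi,np.pi/8):
        s=np.array([p0[0],p0[1],p0[2]+dy])
        r=minimize(cost,s,method="Nelder-Mead",options=dict(initial_simplex=s+np.array([[0,0,0],[.01,0,0],[0,.01,0],[0,0,.25]]),xatol=1e-4,fatol=1e-4))
        if best is None or r.fun<best.fun: best=r
    return np.r_[best.x[:2],np.degrees(best.x[2]),best.fun]
def goto(pos,ang):
    """print turn (deg about tool z) and shift (tool axes, after the turn) to bring tcp to pos with y axis along ang (deg, mod 180)"""
    s=sense();R=Ro.from_rotvec(s["ee_rot"]);M=R.as_matrix()
    cur=np.degrees(np.arctan2(M[1,1],M[0,1])); d=(ang-cur+90)%180-90
    t=-d; R2=R*Ro.from_rotvec([0,0,np.radians(t)])
    D=np.array(pos)-s["eef_pos"]
    print("t",round(s["time"],2),"tcp",np.round(s["eef_pos"],4),"yang",round(cur,2),"tilt",np.round(M[:,2],4),"j6",round(s["joint_pos"][5],2))
    print("turn",round(t,2),"shift before turn",np.round(R.inv().apply(D),4),"after",np.round(R2.inv().apply(D),4))
E
python3 - <<'E'
from h import *
cals={c:imaging.calibration(c) for c in ["scene","side"]}
for c in cals: imaging.read_camera(c)
def views(q,near):
    v=[]
    for c in cals:
        for d in models.silhouettes(c,q):
            m=d["mask"]; ys,xs=np.nonzero(m)
            if len(xs)<20: continue
            if np.linalg.norm(np.array([xs.mean(),ys.mean()])-proj(c,cals[c],[near])[0])<22: v.append((c,cals[c],m));break
    return v
ang=np.linspace(0,2*np.pi,40)
circ=np.r_[np.c_[.064*np.cos(ang),.064*np.sin(ang),0*ang+.012],np.c_[.05*np.cos(ang),.05*np.sin(ang),0*ang]]
for q,p,pts in [("mat",[.415,-.356,.003],box(.09,.14,0,.005)),("rack",[.433,.345,.02],box(.132,.182,.015,.025)),("dish",[.611,.363,.01],box(.07,.07,0,.018)),("saucer",[.59,-.366,.006],circ),("grounds_box",[.558,.063,.045],box(.058,.11,.03,.084)),("cup",[.488,-.044,.06],np.r_[circ*[.029/.064,.029/.064,0]+[0,0,.088],circ*[.025/.064,.025/.064,0]+[0,0,.03]])]:
    v=views(q,p); print(q,[x[0] for x in v],np.round(fit(v,pts,p[:2]+[0]),4) if v else None)
w=imaging.calibration("wrist");s=sense();R=Ro.from_rotvec(s["ee_rot"])
print("cam in tool",R.inv().apply(-np.array(w["R"]).T@w["t"]-s["eef_pos"]),(np.array(w["R"])@R.as_matrix()).round(2).tolist(),np.round(w["mtx"],1).tolist())
goto([.53,-.06,.33],80)
E
```

```text
mat ['scene', 'side'] [ 0.4187 -0.3541  9.5294  0.1205]
rack ['scene', 'side'] [0.4267 0.349  1.8371 0.1418]
dish ['scene', 'side'] [0.6089 0.3634 0.8785 0.1272]
saucer ['scene', 'side'] [ 5.923000e-01 -3.621000e-01  1.409685e+02  1.273000e-01]
grounds_box ['scene', 'side'] [5.5630e-01 6.3700e-02 8.2638e+01 1.6060e-01]
cup ['scene', 'side'] [ 4.911000e-01 -4.390000e-02  1.324997e+02  4.238000e-01]
cam in tool [ 0.07360425  0.00155527 -0.1966428 ] [[-0.0, 1.0, -0.0], [-0.96, -0.0, -0.26], [-0.26, 0.0, 0.96]] [[325.2, 0.0, 278.1], [0.0, 325.2, 211.2], [0.0, 0.0, 1.0]]
t 1.8 tcp [ 0.1947 -0.5144  0.1875] yang -69.27 tilt [-0.  0. -1.] j6 -0.08
turn 30.73 shift before turn [ 0.4744 -0.3063 -0.1425] after [ 0.2513 -0.5057 -0.1425]
```

```bash
python3 -m creep '[[0,0,-0.05,0,0,10.2,1],[0,0,-0.05,0,0,10.2,1],[0,0,-0.04,0,0,10.2,1],[0.028,-0.056,0,0,0,0,1],[0.028,-0.056,0,0,0,0,1],[0.028,-0.056,0,0,0,0,1],[0.028,-0.056,0,0,0,0,1],[0.028,-0.056,0,0,0,0,1],[0.028,-0.056,0,0,0,0,1],[0.028,-0.056,0,0,0,0,1],[0.028,-0.056,0,0,0,0,1],[0.028,-0.056,0,0,0,0,1],[0,0,0,0,0,0,1],[0,0,0,0,0,0,1]]'
python3 - <<'E'
from h import *
cal=imaging.calibration("wrist");im=imaging.read_camera("wrist");cv2.imwrite("pics/w1.png",im[:,:,::-1])
for q in ["tray","cup","grid","float","grounds_box"]:
    print(q,[(np.round(d["position"],3).tolist(),round(d["p"],2)) for d in models.landmark_of("wrist",q)][:4])
np.savez("w1.npz",**cal)
goto([.49,-.044,.14],82)
E
```

```text
time: 3.55
eef_pos: [0.5285, -0.062, 0.3274]
ee_rot: [3.13, -0.27, -0.001]
contact_force: [-0.3, -0.1, -0.9]
width: 1.003
grasp_force: 0.0
tray [([0.538, 0.005, 0.001], 0.56)]
cup [([0.489, -0.05, 0.027], 0.83)]
grid [([0.536, -0.031, 0.023], 0.83)]
float [([0.693, -0.068, -0.003], 0.98), ([0.695, -0.22, 0.006], 0.83), ([0.582, -0.071, 0.004], 0.76), ([0.649, -0.155, 0.001], 0.72)]
grounds_box [([0.556, 0.067, 0.008], 0.94), ([0.533, -0.03, 0.026], 0.57), ([0.585, -0.364, -0.001], 0.3)]
t 3.85 tcp [ 0.5285 -0.0626  0.3278] yang -99.95 tilt [ 4.e-04 -1.e-04 -1.e+00] j6 1.54
turn -1.95 shift before turn [-0.0412 -0.0117  0.1877] after [-0.0408 -0.0131  0.1877]
```

View pics/w1.png

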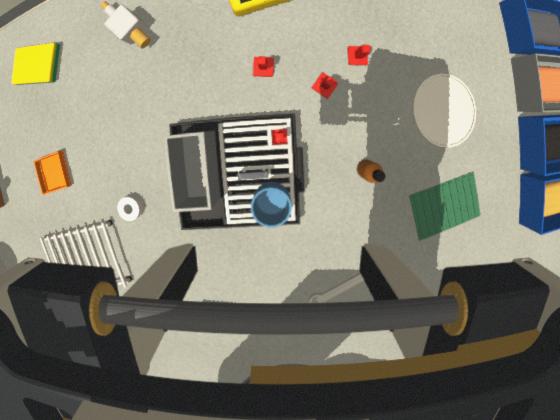

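Run:
```python
from h import *
cal=dict(np.load("w1.npz")); im=cv2.imread("pics/w1.png")
def mk(q,near):
    best=None
    for d in models.silhouettes("wrist",q):
        ys,xs=np.nonzero(d["mask"])
        if len(xs)>20 and np.linalg.norm(np.array([xs.mean(),ys.mean()])-proj("wrist",cal,[near])[0])<30: return d["mask"]
M={q:mk(q,n) for q,n in [("tray",[.538,.005,.02]),("grid",[.536,-.031,.03]),("cup",[.489,-.045,.07]),("grounds_box",[.557,.065,.06])]}
print({k:(None if m is None else int(m.sum())) for k,m in M.items()})
off=np.array([.06,0,0])
traypts=box(.196,.174,0,.03)
V=lambda m:[("wrist",cal,m)]
big=[m for m in M.values() if m is not None]; 
f1=fit(V(M["tray"]|M["grid"]),traypts,[.538,.005,0]); print("tray",f1.round(4))
f2=fit(V(M["grid"]),box(.11,.16,.024,.03),[.536,-.031,0]); print("grid",f2.round(4))
f3=fit(V(M["grounds_box"]),box(.058,.11,.03,.084),[.557,.065,0]); print("box",f3.round(4))
a=np.linspace(0,2*np.pi,40);cp=np.r_[np.c_[.029*np.cos(a),.029*np.sin(a),0*a+.088],np.c_[.025*np.cos(a),.025*np.sin(a),0*a+.03]]
f4=fit(V(M["cup"]),cp,[.489,-.045,0]); print("cup",f4.round(4))
S=5;crop=cv2.resize(im[105:240,150:310],None,fx=S,fy=S,interpolation=cv2.INTER_CUBIC)
def draw(f,lx,ly,z,col):
    p=place([f[0],f[1],np.radians(f[2])],np.array([[x*lx/2,y*ly/2,z] for x,y in[(-1,-1),(1,-1),(1,1),(-1,1)]]))
    cv2.polylines(crop,[((proj("wrist",cal,p)-[150,105]+.5)*S).astype(int)],True,col,1)
draw(f1,.196,.174,.03,(0,255,255));draw(f2,.11,.16,.03,(255,0,255));draw(f3,.058,.11,.084,(0,255,0))
c=place(np.r_[f4[:2],0],cp[:40]);cv2.polylines(crop,[((proj("wrist",cal,c)-[150,105]+.5)*S).astype(int)],True,(0,128,255),1)
cv2.imwrite("pics/w1c.png",cv2.resize(crop,(800,600*1) if 0 else (710,600)))
```

```text
{'tray': 4526, 'grid': 3263, 'cup': 1535, 'grounds_box': 3849}
tray [5.371e-01 3.000e-04 8.303e+01 2.630e-02]
grid [ 5.33100e-01 -3.33000e-02  8.38127e+01  8.30000e-03]
box [5.57900e-01 5.84000e-02 8.32719e+01 6.45000e-02]
cup [ 4.892000e-01 -4.880000e-02  1.687404e+02  4.700000e-02]
```

View pics/w1c.png

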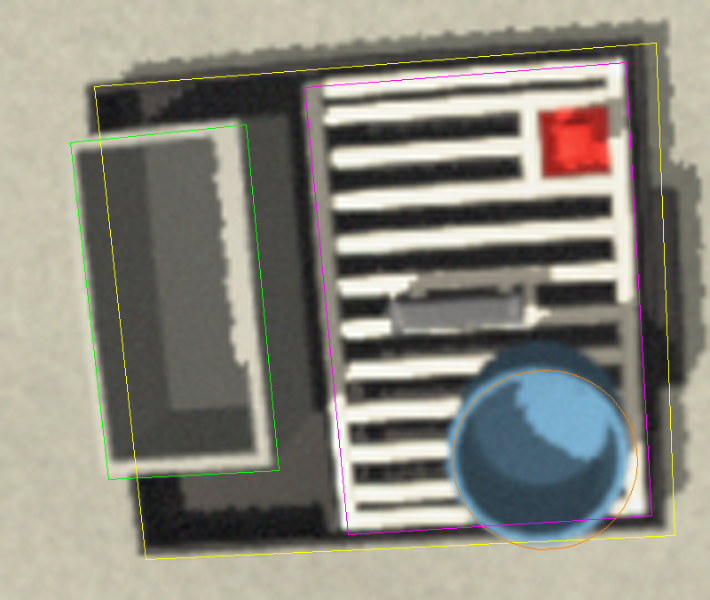

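The red float sits in the grid opening at crop (575,143). The bar of the handle is at (460,310) and the cup centre at (540,458). The grid overlay fits exactly at yaw 83.8°, and the cup is about 1 mm left of its overlay, so I take the cup as (0.489,-0.047).

```bash
python3 -m creep '[[-0.0416,-0.0085,0.05,0,0,-3.75,1],[0,0,0.05,0,0,0,1],[0,0,0.05,0,0,0,1],[0,0,0.05,0,0,0,1],[0,0,0.03,0,0,0,1],[0,0,0.02,0,0,0,1],[0,0,0.015,0,0,0,1],[0,0,0.008,0,0,0,1],[0,0,0,0,0,0,1],[0,0,0,0,0,0,0.5],[0,0,0,0,0,0,0.5],[0,0,0,0,0,0,0.5],[0,0,0,0,0,0,0.5],[0,0,0,0,0,0,0.5]]' 15
python3 -c "
from h import *
goto([.592,-.362,.055],83.8)"
```

```text
time: 5.8
eef_pos: [0.4923, -0.0457, 0.0581]
ee_rot: [-3.134, 0.17, -0.004]
contact_force: [1.0, 12.7, 15.9]
width: 0.529
grasp_force: 7.9
t 5.8 tcp [ 0.4923 -0.0457  0.0581] yang -96.2 tilt [ 0.0025  0.0024 -1.    ] j6 1.49
turn -0.0 shift before turn [0.1333 0.3036 0.0026] after [0.1333 0.3037 0.0026]
```

```bash
python3 -c "
from h import *
s=sense();print(s['contact_force'],s['ft_torque'],s['width'],s['grasp_force'])
im=imaging.read_camera('wrist')[:,:,::-1];sc=imaging.read_camera('scene')[:,:,::-1]
a=cv2.resize(im[60:340,120:440],(640,560));b=cv2.resize(sc[130:300,180:340],(480,510))
cv2.imwrite('pics/w2.png',a);cv2.imwrite('pics/s2.png',b)"
```

```text
[ 0.96565416 12.71343374 15.94680695] [ 2.75969037 -0.06994384  0.05854944] 0.5291189319614441 7.875661180587485
```

View pics/w2.png

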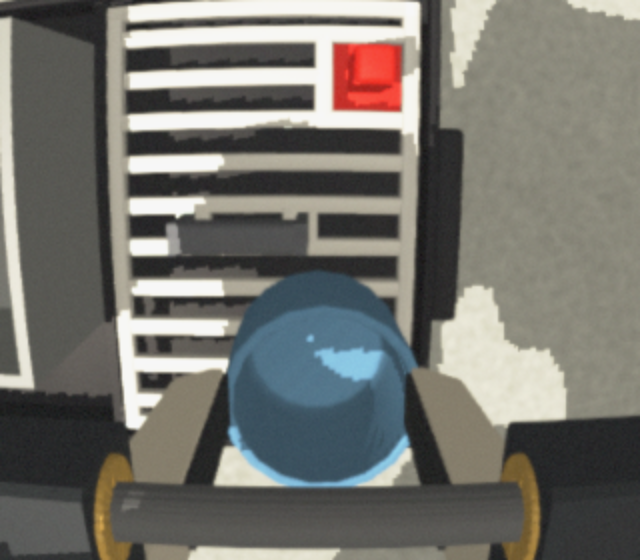

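View pics/s2.png

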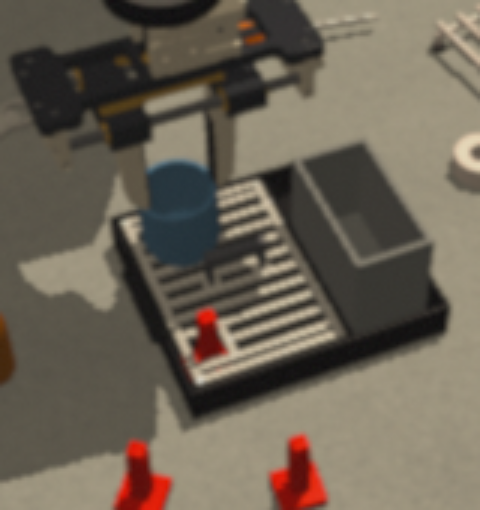

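The wrist crop shows the cup rim centred near (320,395), with the pads reaching it behind its centre at about row 430. The scene crop shows the cup upright at (180,205). I'll measure the offset.

```bash
python3 -c "
from h import *
cal=imaging.calibration('wrist')
for uv in [(280,257),(235,257),(326,257),(280,213),(280,303)]: print(uv,ray('wrist',cal,uv,.088).round(4))
s=sense();R=Ro.from_rotvec(s['ee_rot']).as_matrix();g=s['eef_pos']-R[:,2]*.019
for d in (-.0245,.0245): print('pad',g+R[:,1]*d,proj('wrist',cal,g+R[:,1]*d),proj('wrist',cal,s['eef_pos']+R[:,1]*d))
a=np.linspace(0,6.28,40);cp=np.r_[np.c_[.029*np.cos(a),.029*np.sin(a),0*a+.088],np.c_[.025*np.cos(a),.025*np.sin(a),0*a+.03]]
imaging.read_camera('wrist');m=models.silhouettes('wrist','cup')[0]['mask'];f=fit([('wrist',cal,m)],cp,[.489,-.045,0]);print(f)
print([d for d in models.landmark_of('wrist','cup')])
"
```

```text
(280, 257) [ 0.4942 -0.0483  0.088 ]
(235, 257) [ 0.4967 -0.0232  0.088 ]
(326, 257) [ 0.4912 -0.074   0.088 ]
(280, 213) [ 0.5195 -0.051   0.088 ]
(280, 303) [ 0.4643 -0.0451  0.088 ]
pad [ 0.49508947 -0.02124564  0.07747123] [[234.43962476 252.84131262]] [[238.08630553 241.59196262]]
pad [ 0.48980823 -0.06996001  0.07733587] [[316.97956406 252.82062854]] [[313.66057581 241.56004367]]
[ 0.49153376 -0.04911979  7.53095997  0.067408  ]
[{'position': [0.4876, -0.0474, 0.0286], 'p': 0.68}, {'position': [0.511, -0.2002, 0.0023], 'p': 0.34}]
```

The cup centre (0.492,-0.048) agrees with the TCP. The arm was still settling downward as it gripped, which explains the push. I'll relieve it with a small lift and check.

```bash
python3 -m creep '[[0,0,-0.003,0,0,0,0.4],[0,0,-0.003,0,0,0,0.4],[0,0,-0.004,0,0,0,0.4],[0,0,0,0,0,0,0.4],[0,0,0,0,0,0,0.4]]' 15
python3 -c "
from h import *
goto([.592,-.362,.055],83.8)
im=imaging.read_camera('wrist')[:,:,::-1];a=cv2.resize(im[60:340,120:440],(640,560));cv2.imwrite('pics/w3.png',a)"
```

```text
time: 6.68
eef_pos: [0.491, -0.0471, 0.0668]
ee_rot: [3.137, -0.168, -0.0]
contact_force: [-0.9, 0.3, 0.2]
width: 0.398
grasp_force: 0.0
t 6.67 tcp [ 0.491  -0.0471  0.0668] yang -96.13 tilt [-2.e-04 -0.e+00 -1.e+00] j6 1.49
turn 0.07 shift before turn [0.134  0.3023 0.0118] after [0.1344 0.3021 0.0118]
```

View pics/w3.png

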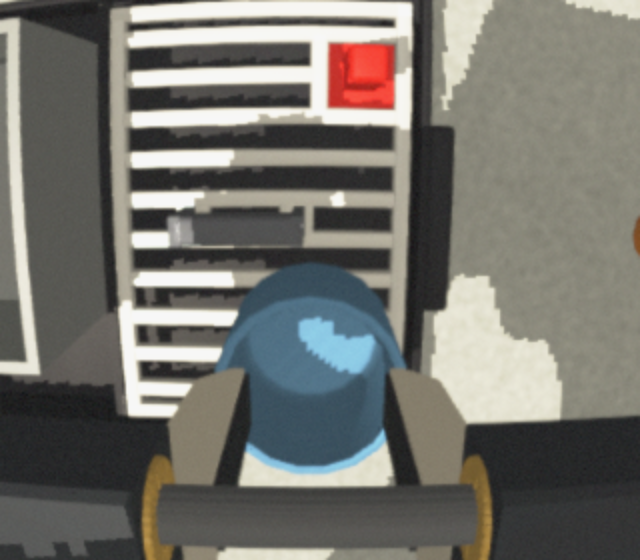

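The fingers have closed to 37 mm with no load, so the cup slipped free and stays upright on the grid. I'll check where the tips really are against the other cameras.

```bash
python3 -c "
from h import *
s=sense();R=Ro.from_rotvec(s['ee_rot']).as_matrix();w=s['width']*.093/2
out=[]
for c in ['scene','side']:
    cal=imaging.calibration(c);im=imaging.read_camera(c)[:,:,::-1].copy()
    ctr=proj(c,cal,[[.491,-.047,.07]])[0].astype(int);o=ctr-[40,55];S=5
    a=cv2.resize(im[o[1]:o[1]+100,o[0]:o[0]+80],None,fx=S,fy=S,interpolation=cv2.INTER_CUBIC)
    P=[s['eef_pos']+R[:,1]*k for k in(-w,0,w)]
    for p in proj(c,cal,P): cv2.circle(a,tuple(((p-o+.5)*S).astype(int)),4,(0,255,0),-1)
    t=np.linspace(0,6.28,40)
    for z,r in((.088,.029),(.03,.025)):
        q=np.c_[.490+r*np.cos(t),-.0475+r*np.sin(t),0*t+z];cv2.polylines(a,[((proj(c,cal,q)-o+.5)*S).astype(int)],True,(0,255,255),1)
    out.append(a)
cv2.imwrite('pics/c4.png',np.hstack(out))"
```

```text
(no output)
```

View pics/c4.png

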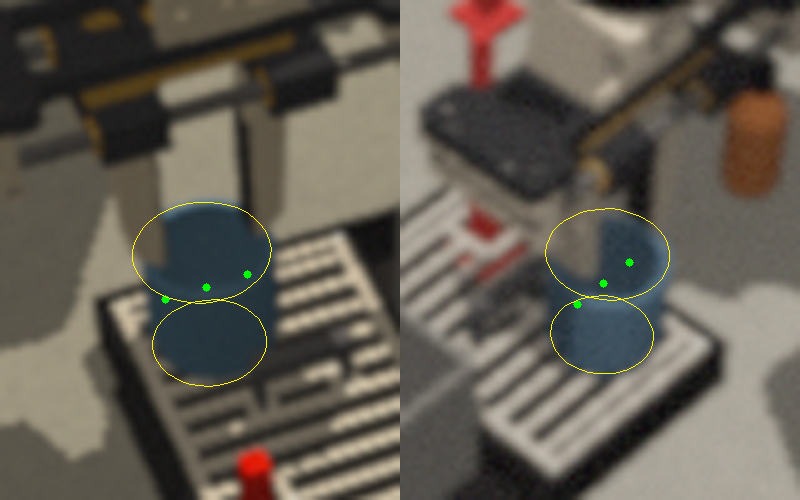

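Both views show the real finger tips about 25 mm above the reported TCP (green). The fingers were therefore at rim height and closed above the cup, which still stands undisturbed. I'll raise, open, and measure the tip offset with the fingers open.

```bash
python3 -m creep '[[0,0,-0.03,0,0,0,0.4],[0,0,-0.03,0,0,0,0.4],[0,0,0,0,0,0,1],[0,0,0,0,0,0,1],[0,0,0,0,0,0,1],[0,0,0,0,0,0,1]]' 15
cat > tip.py <<'E'
from h import *
import sys
s=sense();R=Ro.from_rotvec(s['ee_rot']).as_matrix();w=s['width']*.093/2
out=[]
for c in ['scene','side']:
    cal=imaging.calibration(c);im=imaging.read_camera(c)[:,:,::-1].copy()
    ctr=proj(c,cal,[s['eef_pos']])[0].astype(int);o=ctr-[40,65];S=5
    a=cv2.resize(im[o[1]:o[1]+100,o[0]:o[0]+80],None,fx=S,fy=S,interpolation=cv2.INTER_CUBIC)
    for b,col in ((0,(0,255,0)),(.02,(0,255,255)),(.04,(255,0,255))):
        P=[s['eef_pos']+R[:,1]*k-R[:,2]*b for k in(-w,w)]
        for p in proj(c,cal,P): cv2.circle(a,tuple(((p-o+.5)*S).astype(int)),3,col,-1)
    out.append(a)
cv2.imwrite('pics/%s.png'%sys.argv[1],np.hstack(out))
print(s['eef_pos'],s['width'])
E
python3 tip.py t5
```

```text
time: 7.58
eef_pos: [0.4907, -0.047, 0.1262]
ee_rot: [-3.137, 0.168, 0.002]
contact_force: [-0.5, -0.3, 0.8]
width: 0.78
grasp_force: 0.0
[ 0.49074202 -0.04698305  0.12618153] 0.7799242945465458
```

View pics/t5.png

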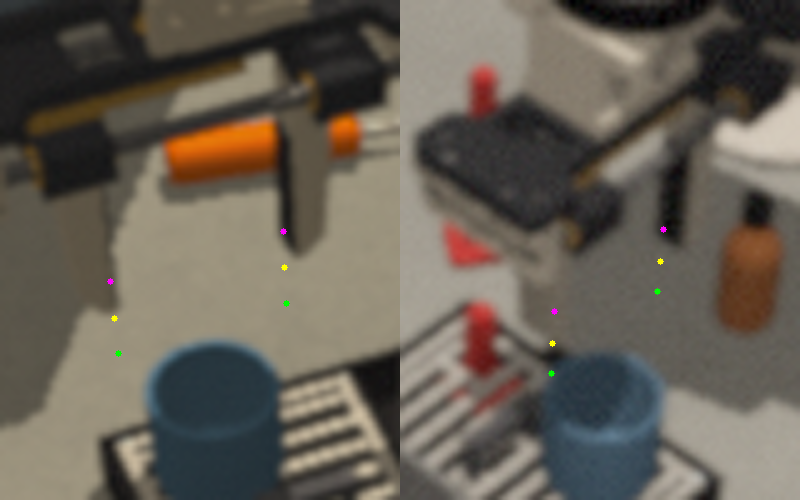

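Tips measured from crop pixels: scene (118,308) and (300,253), side (560,335) and (680,243). They lie about 28 mm behind the reported TCP, on the same verticals. So I use eef = tip − 28 mm, and go to eef z = 0.040 (tips ≈ 0.068, still safe above the grid either way).

```bash
python3 -m creep '[[0,0,0,0,0,0,1],[0,0,0.02,0,0,0,1],[0,0,0.03,0,0,0,1],[0,0,0.02,0,0,0,1],[0,0,0.011,0,0,0,1],[0,0,0.005,0,0,0,1],[0,0,0,0,0,0,1],[0,0,0,0,0,0,1],[0,0,0,0,0,0,1]]' 15 && python3 -m creep '[[0,0,0,0,0,0,0.5],[0,0,0,0,0,0,0.5],[0,0,0,0,0,0,0.5],[0,0,0,0,0,0,0.5],[0,0,0,0,0,0,0.5],[0,0,0,0,0,0,0.5]]' 15
```

```text
time: 8.8
eef_pos: [0.4914, -0.0471, 0.0414]
ee_rot: [3.137, -0.168, 0.001]
contact_force: [0.3, -0.6, 0.3]
width: 0.996
grasp_force: 0.0
time: 9.55
eef_pos: [0.4912, -0.047, 0.0409]
ee_rot: [-3.137, 0.168, -0.0]
contact_force: [-0.8, 2.0, 1.1]
width: 0.623
grasp_force: 15.0
```

Gripped: the reading of 57.9 mm matches the cup. I'll lift, go partway, and look at the saucer and mat with the wrist camera.

```bash
python3 -m creep '[[0,0,-0.005,0,0,0,0.5],[0,0,-0.015,0,0,0,0.5],[0,0,-0.03,0,0,0,0.5],[0,0,-0.03,0,0,0,0.5],[0,0,-0.03,0,0,0,0.5],[0.01,0.025,0,0,0,0,0.5],[0.02,0.045,0,0,0,0,0.5],[0.02,0.045,0,0,0,0,0.5],[0.02,0.045,0,0,0,0,0.5],[0.01,0.02,0,0,0,0,0.5],[0,0,0,0,0,0,0.5],[0,0,0,0,0,0,0.5]]' 18
cat > fw.py <<'E'
from h import *
import sys
a=np.linspace(0,2*np.pi,40)
circ=np.r_[np.c_[.064*np.cos(a),.064*np.sin(a),0*a+.012],np.c_[.05*np.cos(a),.05*np.sin(a),0*a]]
SH={"saucer":([.59,-.364],circ),"mat":([.416,-.355],box(.09,.14,0,.005)),"rack":([.433,.345],box(.132,.182,.02,.025)),"dish":([.61,.363],box(.07,.07,0,.018)),"grounds_box":([.558,.06],box(.058,.11,.03,.084)),"grid":([.533,-.033],box(.11,.16,.024,.03))}
cal=imaging.calibration("wrist");im=imaging.read_camera("wrist");cv2.imwrite("pics/last.png",im[:,:,::-1])
for q in sys.argv[1:]:
    p,pts=SH[q]
    l=[np.round(d["position"],4).tolist() for d in models.landmark_of("wrist",q)][:2]
    n=proj("wrist",cal,[p+[pts[:,2].mean()]])[0]
    for d in models.silhouettes("wrist",q):
        ys,xs=np.nonzero(d["mask"])
        if len(xs)>20 and np.hypot(xs.mean()-n[0],ys.mean()-n[1])<40:
            print(q,np.round(fit([("wrist",cal,d["mask"])],pts,p+[0]),4),len(xs),[xs.min(),xs.max(),ys.min(),ys.max()],l);break
    else: print(q,"no mask",l)
E
python3 fw.py saucer mat; python3 -c "
from h import *
goto([.592,-.363,.131],83.8);print(sense()['width'],sense()['grasp_force'])"
```

```text
time: 11.05
eef_pos: [0.5511, -0.2338, 0.1513]
ee_rot: [-3.137, 0.167, 0.0]
contact_force: [0.3, -0.1, -1.5]
width: 0.619
grasp_force: 18.0
saucer [ 5.89100e-01 -3.64600e-01  7.85964e+01  7.50000e-03] 10007 [np.int64(335), np.int64(444), np.int64(89), np.int64(205)] [[0.5893, -0.3654, -0.002]]
mat [  0.4151  -0.359  191.958    0.5781] 1453 [np.int64(330), np.int64(434), np.int64(241), np.int64(301)] [[0.4151, -0.3537, -0.0001]]
t 11.3 tcp [ 0.5514 -0.2339  0.1512] yang -96.08 tilt [ 1.e-04 -0.e+00 -1.e+00] j6 1.2
turn 0.12 shift before turn [0.054  0.1241 0.0202] after [0.0543 0.1239 0.0202]
0.6157890095341783 17.999190157279372
```

```bash
python3 -m creep '[[0.012,0.03,0,0,0,0,0.5],[0.02,0.0475,0,0,0,0,0.5],[0.015,0.036,0.01,0,0,0,0.5],[0.0052,0.0122,0.02,0,0,0,0.5],[0,0,0.03,0,0,0,0.5],[0,0,0.03,0,0,0,0.5],[0,0,0.02,0,0,0,0.5],[0,0,0.01,0,0,0,0.5],[0,0,0.005,0,0,0,0.5],[0,0,0,0,0,0,0.5],[0,0,0,0,0,0,0.5]]' 18
python3 -c "
from h import *
goto([.590,-.3645,.0185],83.8)"
```

```text
time: 12.68
eef_pos: [0.5904, -0.3654, 0.0268]
ee_rot: [3.136, -0.168, 0.002]
contact_force: [-0.2, -0.3, -1.5]
width: 0.622
grasp_force: 18.0
t 12.68 tcp [ 0.5904 -0.3654  0.0268] yang -96.12 tilt [ 1.1e-03 -8.0e-04 -1.0e+00] j6 1.06
turn 0.08 shift before turn [-0.0005 -0.0009  0.0083] after [-0.0005 -0.0009  0.0083]
```

```bash
python3 -m creep '[[0,0,0.003,0,0,0,0.5],[0,0,0.002,0,0,0,0.5],[0,0,0.001,0,0,0,0.5],[0,0,0.001,0,0,0,0.5],[0,0,0,0,0,0,0.5],[0,0,0,0,0,0,0.5]]' 18; python3 -m creep '[[0,0,0.001,0,0,0,0.5],[0,0,0,0,0,0,0.5]]'
```

```text
time: 13.42
eef_pos: [0.59, -0.3651, 0.019]
ee_rot: [3.137, -0.168, 0.0]
contact_force: [-0.8, 0.8, 0.3]
width: 0.616
grasp_force: 18.0
time: 13.68
eef_pos: [0.5902, -0.3652, 0.019]
ee_rot: [3.137, -0.168, 0.001]
contact_force: [-3.5, 3.1, 9.3]
width: 0.617
grasp_force: 18.0
```

Contact is confirmed, so I'll release the cup gently, lift straight up, and head back to the grid while turning -90°.

```bash
python3 -m creep '[[0,0,0,0,0,0,0.66],[0,0,0,0,0,0,0.7],[0,0,0,0,0,0,0.8],[0,0,0,0,0,0,0.9],[0,0,0,0,0,0,0.9],[0,0,-0.01,0,0,0,0.9],[0,0,-0.04,0,0,0,0.9],[0,0,-0.05,0,0,0,0.9],[0,0,-0.05,0,0,0,0.9],[-0.01,-0.05,-0.05,0,0,0,0.9],[-0.01,-0.06,-0.03,0,0,0,0.9],[-0.01,-0.06,0,0,0,0,0.6],[-0.01,-0.06,0,0,0,0,0.6],[-0.01,-0.05,0,0,0,0,0.6],[-0.01,-0.03,0,0,0,0,0.6],[0,0,0,0,0,0,0.6]]'
python3 fw.py saucer grid mat grounds_box; python3 -c "
from h import *
goto([.5337,-.0283,.2],173.8)
print([(np.round(d['position'],4),d['p']) for d in models.landmark_of('wrist','cup')])"
```

```text
time: 15.68
eef_pos: [0.564, -0.0599, 0.2403]
ee_rot: [-3.137, 0.164, -0.002]
contact_force: [0.3, 0.4, -0.3]
width: 0.603
grasp_force: 0.0
saucer [ 0.5888 -0.3637 37.4924  0.0554] 2911 [np.int64(442), np.int64(505), np.int64(105), np.int64(187)] [[0.5894, -0.3671, -0.002], [0.5896, -0.3666, 0.0037]]
grid [ 5.332e-01 -3.280e-02  8.339e+01  2.170e-02] 6596 [np.int64(215), np.int64(301), np.int64(145), np.int64(264)] [[0.5379, -0.0325, 0.0257]]
mat [ 0.4166 -0.3583  9.3292  0.1806] 2807 [np.int64(428), np.int64(499), np.int64(217), np.int64(271)] [[0.4138, -0.3554, 0.0008]]
grounds_box [5.60000e-01 5.82000e-02 8.29504e+01 6.13000e-02] 5680 [np.int64(149), np.int64(213), np.int64(153), np.int64(250)] []
t 16.12 tcp [ 0.5642 -0.0621  0.2392] yang -96.17 tilt [-2.e-04  1.e-04 -1.e+00] j6 1.49
turn -89.97 shift before turn [-0.034  -0.0303  0.0392] after [ 0.0303 -0.034   0.0392]
[(array([ 0.5863, -0.3667,  0.0047]), 0.67)]
```

View pics/last.png

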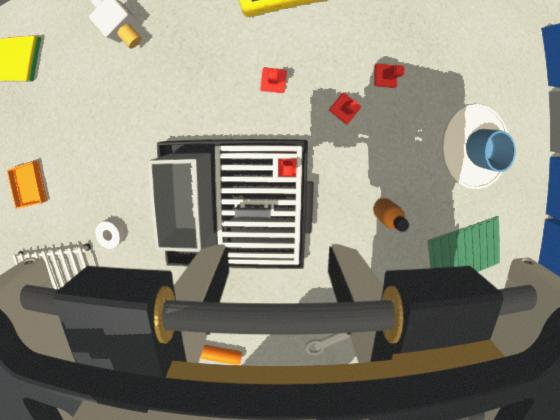

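The cup stands upright on the saucer at (490,150). The grid is clear, with its handle bar at (252,211). Float stem (288,167), box (178,203) and bottle (390,215) are all undisturbed.

```bash
python3 -m creep '[[-0.017,-0.015,0,0,0,-9,0.35],[-0.017,-0.015,0,0,0,0,0.35],[0,0,0.01,0,0,-9,0.35],[0,0,0.01,0,0,-9,0.35],[0,0,0.01,0,0,-9,0.35],[0,0,0.01,0,0,-9,0.35],[0,0,0.01,0,0,-9,0.35],[0,0,0.01,0,0,-9,0.35],[0,0,0.01,0,0,-9,0.35],[0,0,0.01,0,0,-9,0.35],[0,0,0.01,0,0,-9,0.35],[0,0,0,0,0,0,0.35],[0,0,0,0,0,0,0.35],[0,0,0,0,0,0,0.35]]'
python3 -c "
from h import *
c=dict(imaging.calibration('wrist'));im=imaging.read_camera('wrist');cv2.imwrite('pics/w6.png',im[60:360,100:460,::-1])
# predicted bar corners
P=place([.533,-.033,np.radians(83.6)],np.array([[5+a*22,b*5,58] for a,b in((-1,-1),(1,-1),(1,1),(-1,1))])/1000.)
print(proj('wrist',c,P).round(1)-[100,60])
goto([.5337,-.0283,.014],173.6)"
```

```text
time: 17.92
eef_pos: [0.5314, -0.0308, 0.1497]
ee_rot: [2.339, 2.097, 0.001]
contact_force: [1.0, 0.1, -0.3]
width: 0.347
grasp_force: 0.0
[[184.1 163.2]
 [184.5 116.4]
 [173.3 116.4]
 [173.4 163.2]]
t 17.98 tcp [ 0.5314 -0.0308  0.1497] yang -6.21 tilt [ 6.e-04 -1.e-04 -1.e+00] j6 -0.04
turn 0.19 shift before turn [0.0027 0.002  0.1357] after [0.0027 0.002  0.1357]
```

View pics/w6.png

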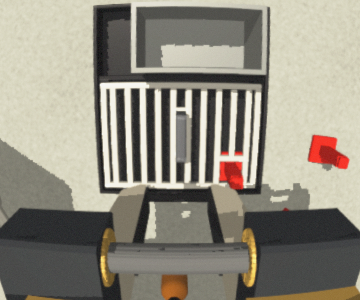

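The bar appears at crop columns 177–188, rows 112–162, about 3 mm right of prediction. I shift the target to (0.5355,-0.0275).

```bash
python3 -m creep '[[0.0037,0.0037,0.03,0,0,0.2,0.35],[0,0,0.04,0,0,0,0.35],[0,0,0.03,0,0,0,0.35],[0,0,0.02,0,0,0,0.35],[0,0,0.01,0,0,0,0.35],[0,0,0.0055,0,0,0,0.35],[0,0,0,0,0,0,0.35],[0,0,0,0,0,0,0.35],[0,0,0,0,0,0,0.35]]' && python3 -m creep '[[0,0,0,0,0,0,0.2],[0,0,0,0,0,0,0.1],[0,0,0,0,0,0,0],[0,0,0,0,0,0,0],[0,0,0,0,0,0,0]]' 10 && python3 -m creep '[[0,0,0,0,0,0,0],[0,0,0,0,0,0,0]]' 40
```

```text
time: 19.1
eef_pos: [0.5356, -0.0275, 0.0143]
ee_rot: [2.34, 2.095, 0.001]
contact_force: [0.5, 0.1, 0.0]
width: 0.352
grasp_force: 0.0
time: 19.73
eef_pos: [0.5351, -0.0274, 0.0138]
ee_rot: [-2.34, -2.095, 0.0]
contact_force: [-2.2, 0.3, 2.4]
width: 0.108
grasp_force: 10.0
time: 19.98
eef_pos: [0.5351, -0.0274, 0.0138]
ee_rot: [-2.34, -2.095, 0.0]
contact_force: [-3.2, -0.0, 3.0]
width: 0.104
grasp_force: 40.0
```

```bash
python3 -m creep '[[0,0,-0.005,0,0,0,0],[0,0,-0.015,0,0,0,0],[0,0,-0.02,0,0,0,0],[0,0,-0.03,0,0,0,0],[0,0,-0.03,0,0,0,0],[0,0,-0.03,0,0,0,0],[0,0,-0.02,0,0,0,0],[0,0,0,0,0,0,0],[0,0,0,0,0,0,0]]' 45
python3 -c "
from h import *
s=sense();print(s['width'],s['grasp_force'],s['contact_force'],s['ft_torque'],s['joint_pos'])
goto([.45,.25,.164],91.8)
imaging.read_camera('scene')
print([(np.round(d['position'],3).tolist(),round(d['p'],2)) for q in('grid','float') for d in models.landmark_of('scene',q)])"
```

```text
time: 21.1
eef_pos: [0.5348, -0.0274, 0.1632]
ee_rot: [-2.34, -2.095, 0.001]
contact_force: [0.2, 0.4, -3.3]
width: 0.102
grasp_force: 45.0
0.10191696353356618 44.99751806259155 [ 0.15623662  0.36923867 -3.25719885] [-0.02768353 -0.00341138 -0.00874906] [-1.38123457e-01  3.52165150e-01  1.71473864e+00 -6.44416383e-06
  1.07549847e+00 -2.77989029e-02]
t 21.1 tcp [ 0.5348 -0.0274  0.1632] yang -6.32 tilt [-8.e-04  1.e-04 -1.e+00] j6 -0.03
turn 81.88 shift before turn [ 0.2664 -0.1148 -0.0007] after [-0.076  -0.2799 -0.0007]
[([0.537, -0.029, 0.176], 0.82), ([0.589, -0.364, 0.003], 0.42), ([0.583, -0.075, 0.007], 0.79), ([0.654, -0.155, 0.002], 0.76), ([0.696, -0.07, 0.002], 0.74), ([0.694, -0.218, -0.001], 0.61)]
```

The grid is lifted cleanly, and the float stays at (0.583,-0.075). I'll turn on the spot and look at the rack and dish sideways past the grid.

```bash
python3 -m creep '[[0.02,-0.02,0,0,0,0,0],[0.025,-0.034,0,0,0,0,0],[0.026,-0.034,0,0,0,5,0],[0,0,0,0,0,9,0],[0,0,0,0,0,10,0],[0,0,0,0,0,10,0],[0,0,0,0,0,10,0],[0,0,0,0,0,10,0],[0,0,0,0,0,10,0],[0,0,0,0,0,9,0],[0,0,0,0,0,5.5,0],[0,0,0,0,0,3.4,0],[0,0,0,0,0,0,0],[0,0,0,0,0,0,0]]' 45
python3 fw.py rack dish;  python3 -c "
from h import *
s=sense();print(s['width'],s['joint_pos'].round(2) if hasattr(s['joint_pos'],'round') else s['joint_pos'])
goto([.43,.347,.164],91.8)"
```

```text
time: 23.0
eef_pos: [0.4555, 0.0528, 0.1636]
ee_rot: [-3.141, -0.051, 0.001]
contact_force: [0.2, -1.0, -3.2]
width: 0.102
grasp_force: 45.0
rack [0.4306 0.3318 2.1183 0.0488] 4721 [np.int64(3), np.int64(122), np.int64(152), np.int64(258)] [[0.4312, 0.3456, -0.0016]]
dish [6.09700e-01 3.59100e-01 9.06486e+01 4.75000e-02] 2416 [np.int64(20), np.int64(66), np.int64(40), np.int64(100)] [[0.6135, 0.3633, 0.0003]]
0.10445496908607813 [ 0.01  0.21  1.9  -0.    1.02  1.55]
t 23.25 tcp [0.4556 0.0528 0.1638] yang -88.2 tilt [ 0. -0. -1.] j6 1.55
turn 0.0 shift before turn [-1.630e-02 -2.949e-01 -2.000e-04] after [-1.640e-02 -2.949e-01 -2.000e-04]
```

View pics/last.png

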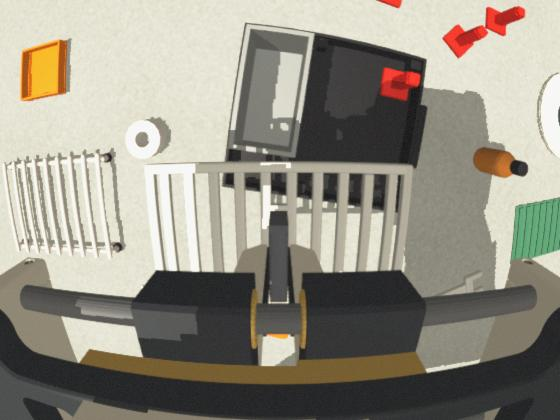

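The rack shows at left, roughly corners (5,165), (107,158), (117,247), (14,257). The dish is at (44,70) and the bottle is untouched at (500,162). The held grid is level and square. I'll check the rack's extents by ray.

```bash
python3 -c "
from h import *
c=imaging.calibration('wrist')
for uv in [(5,165),(107,158),(118,247),(14,257)]: print(uv,ray('wrist',c,uv,.025).round(3),ray('wrist',c,uv,.015).round(3))
for y in(.332,.340,.3455,.349):
  P=place([.431,y,np.radians(2)],np.array([[a*.066,b*.091,.025] for a,b in((1,1),(1,-1),(-1,-1),(-1,1))])); print(y,proj('wrist',c,P).round(0).tolist())
for cn in('scene','side'):
  cal=imaging.calibration(cn);imaging.read_camera(cn)
  for d in models.silhouettes(cn,'rack')[:1]:
    for z in((.0,.025),(.02,.025),(0.01,.02)): print(cn,z,fit([(cn,cal,d['mask'])],box(.132,.182,*z),[.431,.345,0]).round(4))
"
```

```text
(5, 165) [0.492 0.424 0.025] [0.49  0.435 0.015]
(107, 158) [0.494 0.247 0.025] [0.493 0.252 0.015]
(118, 247) [0.387 0.243 0.025] [0.383 0.248 0.015]
(14, 257) [0.356 0.438 0.025] [0.351 0.449 0.015]
0.332 [[4.0, 163.0], [109.0, 153.0], [123.0, 261.0], [21.0, 254.0]]
0.34 [[1.0, 164.0], [103.0, 153.0], [117.0, 261.0], [17.0, 254.0]]
0.3455 [[-1.0, 164.0], [99.0, 153.0], [113.0, 261.0], [15.0, 253.0]]
0.349 [[-3.0, 164.0], [97.0, 153.0], [111.0, 260.0], [13.0, 253.0]]
scene (0.0, 0.025) [4.345000e-01 3.457000e-01 1.848173e+02 7.290000e-02]
scene (0.02, 0.025) [0.4445 0.3359 2.3129 0.0664]
scene (0.01, 0.02) [0.4377 0.3422 2.4559 0.0419]
```

The network gives (0.4325,0.345) three times, and the scene fit with full rack height agrees, with yaw about 2°. I'll carry the grid over and come down to just above the rack.

```bash
python3 -m creep '[[-0.001,-0.02,0,0,0,0,0],[-0.0014,-0.045,0,0,0,0,0],[-0.0014,-0.045,0,0,0,0,0],[-0.0014,-0.045,0,0,0,0,0],[-0.0014,-0.045,0,0,0,0,0],[-0.0014,-0.045,0,0,0,0,0],[-0.0014,-0.035,0,0,0,0,0],[0,-0.0125,0.02,0,0,0,0],[0,0,0.03,0,0,0,0],[0,0,0.03,0,0,0,0],[0,0,0.03,0,0,0,0],[0,0,0.015,0,0,0,0],[0,0,0.005,0,0,0,0],[0,0,0,0,0,0,0],[0,0,0,0,0,0,0]]' 45
python3 -c "
from h import *
goto([.437,.345,.0158],92)
out=[]
for c in ('scene','side'):
  im=imaging.read_camera(c)[:,:,::-1];cal=imaging.calibration(c)
  u=proj(c,cal,[[.432,.345,.03]])[0].astype(int);o=np.maximum(u-[57,50],0)
  out.append(cv2.resize(im[o[1]:o[1]+100,o[0]:o[0]+115],(400,348),interpolation=cv2.INTER_CUBIC))
cv2.imwrite('pics/g7.png',np.hstack(out))"
```

```text
time: 25.32
eef_pos: [0.4376, 0.3452, 0.0347]
ee_rot: [-3.14, -0.049, -0.002]
contact_force: [-0.5, 1.3, -2.1]
width: 0.102
grasp_force: 45.0
t 25.32 tcp [0.4376 0.3452 0.0347] yang -88.22 tilt [ 1.3e-03  8.0e-04 -1.0e+00] j6 2.12
turn -0.22 shift before turn [-0.0007  0.0002  0.0189] after [-0.0007  0.0002  0.0189]
```

View pics/g7.png

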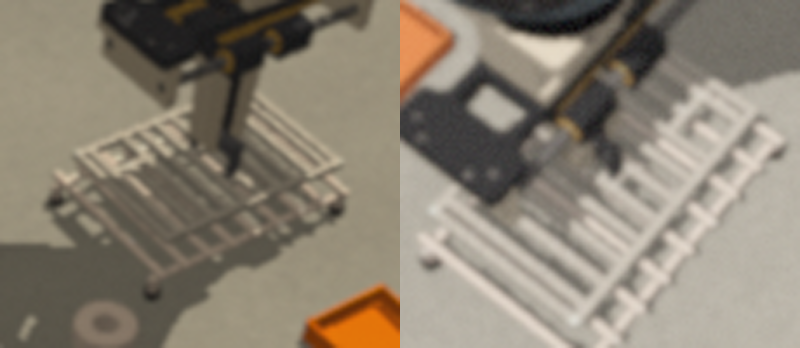

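The grid is level about 18 mm above the rack and lined up with it (scene crop corners (80,155)–(340,165)). Lowering gently.

```bash
python3 -m creep '[[-0.0007,0,0.008,0,0,-0.2,0],[0,0,0.005,0,0,0,0],[0,0,0.002,0,0,0,0],[0,0,0.001,0,0,0,0],[0,0,0.001,0,0,0,0],[0,0,0,0,0,0,0],[0,0,0,0,0,0,0]]' 45; python3 -m creep '[[0,0,0.001,0,0,0,0],[0,0,0.001,0,0,0,0],[0,0,0,0,0,0,0],[0,0,0,0,0,0,0]]' 45
```

```text
time: 26.3
eef_pos: [0.4365, 0.3449, 0.0169]
ee_rot: [-3.141, -0.054, -0.0]
contact_force: [-0.1, 1.0, -2.3]
width: 0.101
grasp_force: 45.0
time: 26.8
eef_pos: [0.4365, 0.3448, 0.0149]
ee_rot: [-3.141, -0.054, -0.0]
contact_force: [-0.2, 0.3, -1.9]
width: 0.104
grasp_force: 45.0
```

```bash
python3 -m creep '[[0,0,0.001,0,0,0,0],[0,0,0,0,0,0,0],[0,0,0,0,0,0,0]]' 45; python3 -m creep '[[0,0,0.001,0,0,0,0],[0,0,0,0,0,0,0],[0,0,0,0,0,0,0]]' 45
python3 -c "
from h import *
for c in('scene','side'):
  imaging.read_camera(c)
  for q in('grid','rack'): print(c,q,[(np.round(d['position'],3).tolist(),round(d['p'],2)) for d in models.landmark_of(c,q)][:2])"
```

```text
time: 27.18
eef_pos: [0.4365, 0.3449, 0.0148]
ee_rot: [-3.141, -0.054, -0.0]
contact_force: [-4.8, -4.0, 11.6]
width: 0.104
grasp_force: 45.0
time: 27.55
eef_pos: [0.4365, 0.3449, 0.0147]
ee_rot: [-3.141, -0.054, -0.0]
contact_force: [-8.0, -6.2, 23.9]
width: 0.101
grasp_force: 45.0
scene grid [([0.435, 0.345, 0.024], 0.86)]
scene rack [([0.434, 0.347, -0.001], 0.9)]
side grid [([0.434, 0.343, 0.022], 0.56)]
side rack [([0.43, 0.346, 0.001], 0.74)]
```

Contact is at the expected height, with grid (0.4345,0.344) against rack (0.432,0.3465). I'll release and go to the float; its stem is predicted at (0.582,-0.0745), which agrees with the network.

```bash
python3 -m creep '[[0,0,-0.002,0,0,0,0.05],[0,0,0,0,0,0,0.2],[0,0,0,0,0,0,0.3],[0,0,0,0,0,0,0.35],[0,0,-0.01,0,0,0,0.35],[0,0,-0.03,0,0,0,0.35],[0,0,-0.05,0,0,0,0.35],[0,0,-0.05,0,0,0,0.35],[0.009,0.03,0,0,0,0,0.35],[0.0163,0.053,0,0,0,0,0.35],[0.0163,0.053,0,0,0,0,0.35],[0.0163,0.053,0,0,0,0,0.35],[0.0163,0.053,0,0,0,0,0.35],[0.0163,0.053,0,0,0,0,0.35],[0.0163,0.053,0,0,0,0,0.35],[0.0163,0.053,0,0,0,0,0.35],[0.008,0.023,0,0,0,8,0.35],[0,0,0,0,0,0,0.35],[0,0,0,0,0,0,0.35]]' 15
python3 -c "
from h import *
goto([.582,-.0745,.018],83.7)
imaging.read_camera('wrist');imaging.read_camera('scene')
for q in('float','grounds_box'):
  for c in('wrist','scene'): print(c,q,[(np.round(d['position'],3).tolist(),round(d['p'],2)) for d in models.landmark_of(c,q)][:5])
print([(np.round(d['position'],3).tolist(),round(d['p'],2)) for d in models.landmark_of('scene','grid')][:5])"; python3 fw.py grounds_box
```

```text
time: 30.22
eef_pos: [0.5818, -0.0735, 0.1551]
ee_rot: [-3.137, 0.161, 0.0]
contact_force: [-0.4, -0.4, -0.4]
width: 0.346
grasp_force: 0.0
t 30.23 tcp [ 0.5818 -0.0735  0.1551] yang -95.87 tilt [-1.e-04  2.e-04 -1.e+00] j6 1.47
turn 0.43 shift before turn [0.0003 0.001  0.1371] after [0.0003 0.001  0.1371]
wrist float [([0.692, -0.222, 0.006], 0.89), ([0.694, -0.068, -0.002], 0.88), ([0.65, -0.158, 0.004], 0.83), ([0.58, -0.075, 0.003], 0.8)]
scene float [([0.653, -0.155, 0.0], 0.88), ([0.691, -0.22, -0.0], 0.88), ([0.698, -0.068, -0.001], 0.67), ([0.582, -0.073, 0.006], 0.6), ([0.433, 0.344, 0.023], 0.17)]
wrist grounds_box [([0.555, 0.064, 0.005], 0.95)]
scene grounds_box []
[([0.436, 0.347, 0.025], 0.76), ([0.61, 0.361, 0.0], 0.22), ([0.412, -0.357, -0.001], 0.18)]
grounds_box [5.62400e-01 5.48000e-02 8.46612e+01 2.34800e-01] 6731 [np.int64(106), np.int64(189), np.int64(177), np.int64(270)] [[0.5544, 0.064, 0.0033]]
```

```bash
python3 -m creep '[[0.0003,0.001,0.04,0,0,0.4,0.35],[0,0,0.04,0,0,0,0.35],[0,0,0.03,0,0,0,0.35],[0,0,0.015,0,0,0,0.35],[0,0,0.008,0,0,0,0.35],[0,0,0.004,0,0,0,0.35],[0,0,0,0,0,0,0.35],[0,0,0,0,0,0,0.35]]' && python3 -m creep '[[0,0,0,0,0,0,0.2],[0,0,0,0,0,0,0.1],[0,0,0,0,0,0,0],[0,0,0,0,0,0,0],[0,0,0,0,0,0,0]]' 10
```

```text
time: 31.72
eef_pos: [0.5827, -0.0755, 0.0185]
ee_rot: [3.136, -0.176, 0.002]
contact_force: [0.7, 0.2, 0.5]
width: 0.351
grasp_force: 0.0
time: 32.35
eef_pos: [0.5823, -0.0754, 0.0178]
ee_rot: [-3.137, 0.176, 0.0]
contact_force: [0.3, 0.5, 0.2]
width: 0.13
grasp_force: 10.0
```

Gripped (12.1 mm is the stem). Carry it to the dish at (0.611,0.3625).

```bash
python3 -m creep '[[0,0,-0.01,0,0,0,0],[0,0,-0.03,0,0,0,0],[0,0,-0.04,0,0,0,0],[0,0,-0.05,0,0,0,0],[-0.002,-0.03,0,0,0,0,0],[-0.0025,-0.053,0,0,0,0,0],[-0.0025,-0.053,0,0,0,0,0],[-0.0025,-0.053,0,0,0,0,0],[-0.0025,-0.053,0,0,0,0,0],[-0.0025,-0.053,0,0,0,0,0],[-0.0025,-0.053,0,0,0,0,0],[-0.0025,-0.053,0,0,0,0,0],[-0.0006,-0.0376,0,0,0,-7.3,0],[0,0,0.03,0,0,0,0],[0,0,0.04,0,0,0,0],[0,0,0.03,0,0,0,0],[0,0,0.015,0,0,0,0],[0,0,0,0,0,0,0],[0,0,0,0,0,0,0]]' 12
python3 -c "
from h import *
goto([.611,.3625,.0168],91);s=sense();print(s['width'],s['grasp_force'])
for c in('scene','side','wrist'):
  imaging.read_camera(c)
  for q in('float','dish'): print(c,q,[(np.round(d['position'],3).tolist(),round(d['p'],2)) for d in models.landmark_of(c,q) if d['position'][1]>.2][:2])"
```

```text
time: 34.72
eef_pos: [0.6122, 0.3631, 0.0345]
ee_rot: [-3.14, -0.024, -0.003]
contact_force: [0.3, -1.6, -0.0]
width: 0.129
grasp_force: 12.0
t 34.73 tcp [0.6122 0.3631 0.0345] yang -89.12 tilt [ 0.002  0.001 -1.   ] j6 2.03
turn -0.12 shift before turn [-0.0012  0.0006  0.0177] after [-0.0012  0.0006  0.0177]
0.12853502276755327 12.000067625194788
scene float [([0.612, 0.362, 0.023], 0.5)]
scene dish [([0.61, 0.361, 0.001], 0.89)]
side float [([0.612, 0.364, 0.022], 0.65), ([0.43, 0.347, -0.001], 0.63)]
side dish [([0.608, 0.362, 0.004], 0.96)]
wrist float [([0.61, 0.364, 0.022], 0.85)]
wrist dish []
```

```bash
python3 -m creep '[[-0.0017,0.0012,0.008,0,0,0,0],[0,0,0.005,0,0,0,0],[0,0,0.002,0,0,0,0],[0,0,0.001,0,0,0,0],[0,0,0.001,0,0,0,0],[0,0,0,0,0,0,0],[0,0,0,0,0,0,0]]' 12; python3 -m creep '[[0,0,0.001,0,0,0,0],[0,0,0,0,0,0,0],[0,0,0,0,0,0,0]]' 12
```

```text
time: 36.05
eef_pos: [0.6099, 0.3617, 0.0163]
ee_rot: [-3.141, -0.024, -0.001]
contact_force: [-1.9, 0.6, 5.2]
width: 0.13
grasp_force: 12.0
time: 36.42
eef_pos: [0.6101, 0.3619, 0.0162]
ee_rot: [-3.141, -0.024, -0.002]
contact_force: [-3.1, -0.6, 12.2]
width: 0.131
grasp_force: 12.0
```

```bash
python3 -m creep '[[0,0,-0.001,0,0,0,0.05],[0,0,0,0,0,0,0.2],[0,0,0,0,0,0,0.3],[0,0,0,0,0,0,0.35],[0,0,-0.01,0,0,0,0.35],[0,0,-0.03,0,0,0,0.35],[0,0,-0.05,0,0,0,0.4],[0,0,-0.05,0,0,0,0.5],[-0.0097,0.0497,0,0,0,0,1],[-0.0097,0.0497,0,0,0,0,1],[-0.0097,0.0497,0,0,0,0,1],[-0.0097,0.0497,0,0,0,0,1],[-0.0097,0.0497,0,0,0,0,1],[-0.0097,0.0497,0,0,0,7.2,1],[0,0,0,0,0,0,1],[0,0,0,0,0,0,1],[0,0,0,0,0,0,1]]'
python3 -c "
from h import *
goto([.5565,.063,.03],83.7)
for c in('scene','side','wrist'):
  imaging.read_camera(c)
  for q in('float','grounds_box'): print(c,q,[(np.round(d['position'],3).tolist(),round(d['p'],2)) for d in models.landmark_of(c,q) if d['position'][1]>.03][:2])"
```

```text
time: 38.55
eef_pos: [0.5563, 0.0635, 0.156]
ee_rot: [-3.137, 0.17, -0.0]
contact_force: [0.1, -0.6, -0.6]
width: 1.0
grasp_force: 0.0
t 38.55 tcp [0.5563 0.0635 0.156 ] yang -96.21 tilt [ 3.e-04  2.e-04 -1.e+00] j6 1.71
turn 0.09 shift before turn [0.0003 0.0005 0.126 ] after [0.0003 0.0005 0.126 ]
scene float [([0.609, 0.36, 0.005], 0.49)]
scene grounds_box [([0.558, 0.063, 0.002], 0.58)]
side float [([0.612, 0.362, 0.008], 0.64)]
side grounds_box [([0.558, 0.064, 0.007], 0.95), ([0.61, 0.363, 0.007], 0.34)]
wrist float [([0.607, 0.36, 0.004], 0.92)]
wrist grounds_box [([0.556, 0.063, 0.006], 0.87)]
```

The float stands in the dish. The box is at (0.557,0.063), so I descend and grip it.

```bash
python3 -m creep '[[0.0007,0.0005,0.04,0,0,0,1],[0,0,0.04,0,0,0,1],[0,0,0.025,0,0,0,1],[0,0,0.012,0,0,0,1],[0,0,0.006,0,0,0,1],[0,0,0.003,0,0,0,1],[0,0,0,0,0,0,1],[0,0,0,0,0,0,1]]' && python3 -m creep '[[0,0,0,0,0,0,0.7],[0,0,0,0,0,0,0.5],[0,0,0,0,0,0,0.5],[0,0,0,0,0,0,0.5],[0,0,0,0,0,0,0.5],[0,0,0,0,0,0,0.5]]' 15 && python3 -m creep '[[0,0,0,0,0,0,0.5],[0,0,0,0,0,0,0.5]]' 35
```

```text
time: 40.0
eef_pos: [0.5571, 0.0619, 0.0304]
ee_rot: [-3.137, 0.173, -0.002]
contact_force: [0.1, -0.5, 0.3]
width: 0.997
grasp_force: 0.0
time: 40.75
eef_pos: [0.5568, 0.062, 0.0299]
ee_rot: [-3.137, 0.173, -0.0]
contact_force: [0.1, 1.3, 1.1]
width: 0.626
grasp_force: 15.0
time: 41.0
eef_pos: [0.5568, 0.0619, 0.0299]
ee_rot: [-3.137, 0.173, -0.0]
contact_force: [0.6, 3.9, 1.4]
width: 0.62
grasp_force: 35.0
```

```bash
python3 -m creep '[[0,0,-0.005,0,0,0,0.5],[0,0,-0.015,0,0,0,0.5],[0,0,-0.03,0,0,0,0.5],[0,0,-0.03,0,0,0,0.5],[0,0,-0.03,0,0,0,0.5],[0,0,-0.02,0,0,0,0.5],[-0.006,0.02,0,0,0,0,0.5],[-0.013,0.046,0,0,0,0,0.5],[-0.013,0.046,0,0,0,0,0.5],[-0.009,0.035,0,0,0,0,0.5],[0,0,0,0,0,0,0.5],[0,0,0,0,0,0,0.5]]' 40
python3 fw.py mat; python3 -c "
from h import *
goto([.4155,-.3555,.16],9.4);s=sense();print(s['width'],s['grasp_force'],s['contact_force'])
c=imaging.calibration('wrist')
m=[d['mask'] for d in models.silhouettes('wrist','mat')][0]
for z in((0.,.005),(.004,.005)): print(fit([('wrist',c,m)],box(.09,.14,*z),[.4155,-.3555,.16]).round(4))
cn,_=cv2.findContours(m.astype(np.uint8),0,1);k=max(cn,key=cv2.contourArea)[:,0]
P=np.array([ray('wrist',c,p,.005)[:2] for p in k]).astype(np.float32);print(cv2.minAreaRect(P))"
```

```text
time: 42.5
eef_pos: [0.4993, -0.0799, 0.1595]
ee_rot: [-3.137, 0.174, 0.001]
contact_force: [-0.1, -0.1, -3.3]
width: 0.621
grasp_force: 39.9
mat [ 0.4158 -0.3594 10.2968  0.0797] 4692 [np.int64(442), np.int64(525), np.int64(188), np.int64(266)] [[0.415, -0.357, 0.0016]]
t 42.65 tcp [ 0.4998 -0.0792  0.1596] yang -96.26 tilt [-3.e-04  1.e-04 -1.e+00] j6 1.43
turn 74.34 shift before turn [-0.0536  0.2839 -0.0004] after [ 0.2589  0.1283 -0.0004]
0.6197947085600675 39.948681592941284 [ 0.83761244  0.27649462 -3.13984895]
[ 0.4169 -0.358   9.3031  0.0786]
[ 0.4183 -0.3557  8.9926  0.0542]
((0.42027053236961365, -0.3541228771209717), (0.08964359760284424, 0.1402762532234192), 9.720664024353027)
```

The mat's back-projected rectangle is 89.6×140.3 mm at yaw 9.7°, which matches its true size. I take (0.4175,-0.3555) at 9.5°.

```bash
python3 -m creep '[[-0.004,0.0217,0,0,0,0,0.5],[-0.0086,0.047,0,0,0,0,0.5],[-0.0086,0.047,0,0,0,0,0.5],[-0.0086,0.047,0,0,0,0,0.5],[-0.0086,0.047,0,0,0,0,0.5],[-0.0086,0.047,0,0,0,0,0.5],[-0.0047,0.027,0,0,0,4,0.5],[0,0,0,0,0,9,0.5],[0,0,0,0,0,10,0.5],[0,0,0,0,0,10,0.5],[0,0,0,0,0,10,0.5],[0,0,0,0,0,10,0.5],[0,0,0,0,0,10,0.5],[0,0,0,0,0,7.2,0.5],[0,0,0,0,0,4,0.5],[0,0,0,0,0,0,0.5],[0,0,0,0,0,0,0.5]]' 40
python3 -c "
from h import *
goto([.4175,-.3555,.035],9.5)
for c in('scene','side'):
  imaging.read_camera(c);cal=imaging.calibration(c)
  for q in('mat','grounds_box'): print(c,q,[(np.round(d['position'],3).tolist(),round(d['p'],2)) for d in models.landmark_of(c,q)][:2])
  m=[d['mask'] for d in models.silhouettes(c,'mat')]
  if m:
    cn,_=cv2.findContours(m[0].astype(np.uint8),0,1);k=max(cn,key=cv2.contourArea)[:,0]
    print(c,cv2.minAreaRect(np.array([ray(c,cal,p,.005)[:2] for p in k]).astype(np.float32)))"
```

```text
time: 44.82
eef_pos: [0.4173, -0.3558, 0.1597]
ee_rot: [-2.4, 2.028, 0.0]
contact_force: [-0.2, 1.4, -1.6]
width: 0.62
grasp_force: 39.9
t 44.83 tcp [ 0.4173 -0.3558  0.1597] yang -170.4 tilt [-1.e-04  1.e-04 -1.e+00] j6 2.18
turn 0.1 shift before turn [-0.0002 -0.0002  0.1247] after [-0.0002 -0.0002  0.1247]
scene mat [([0.414, -0.356, -0.003], 0.55)]
scene grounds_box [([0.422, -0.356, 0.132], 0.89), ([0.435, 0.347, 0.025], 0.73)]
scene ((0.4197709560394287, -0.3562892973423004), (0.09413332492113113, 0.14052346348762512), 9.659542083740234)
side mat [([0.413, -0.355, -0.0], 0.66)]
side grounds_box [([0.419, -0.357, 0.137], 0.59)]
side ((0.4262806475162506, -0.34682029485702515), (0.06618614494800568, 0.14119216799736023), 12.632002830505371)
```

```bash
python3 -m creep '[[-0.0005,0.0012,0.03,0,0,0.1,0.5],[0,0,0.04,0,0,0,0.5],[0,0,0.03,0,0,0,0.5],[0,0,0.012,0,0,0,0.5],[0,0,0.006,0,0,0,0.5],[0,0,0,0,0,0,0.5],[0,0,0.004,0,0,0,0.5],[0,0,0.003,0,0,0,0.5],[0,0,0.002,0,0,0,0.5],[0,0,0.001,0,0,0,0.5],[0,0,0,0,0,0,0.5],[0,0,0,0,0,0,0.5]]' 40; python3 -m creep '[[0,0,0.001,0,0,0,0.5],[0,0,0,0,0,0,0.5],[0,0,0,0,0,0,0.5]]' 40; python3 -c "
from h import *
for c in('scene','side'):
  imaging.read_camera(c)
  for q in('mat','grounds_box'): print(c,q,[(np.round(d['position'],3).tolist(),round(d['p'],2)) for d in models.landmark_of(c,q)][:2])"
```

```text
time: 46.72
eef_pos: [0.4159, -0.3558, 0.0319]
ee_rot: [2.396, -2.032, 0.0]
contact_force: [-0.7, -0.1, -3.2]
width: 0.622
grasp_force: 39.9
time: 47.1
eef_pos: [0.4159, -0.3558, 0.0308]
ee_rot: [2.396, -2.032, 0.0]
contact_force: [0.3, 0.1, -1.4]
width: 0.621
grasp_force: 40.0
scene mat [([0.415, -0.357, -0.002], 0.98)]
scene grounds_box [([0.418, -0.359, 0.004], 0.77)]
side mat [([0.414, -0.356, -0.003], 0.53)]
side grounds_box [([0.418, -0.356, 0.01], 0.56)]
```

```bash
python3 -m creep '[[0,0,0.001,0,0,0,0.5],[0,0,0,0,0,0,0.5],[0,0,0,0,0,0,0.5]]' 40; python3 -m creep '[[0,0,0,0,0,0,0.66],[0,0,0,0,0,0,0.75],[0,0,0,0,0,0,0.9],[0,0,0,0,0,0,0.95],[0,0,0,0,0,0,0.95],[0,0,0,0,0,0,0.95],[0,0,-0.01,0,0,0,0.95],[0,0,-0.03,0,0,0,0.95],[0,0,-0.05,0,0,0,0.95],[0,0,-0.05,0,0,0,0.95],[0,0,-0.05,0,0,0,0.95],[0,0,-0.03,0,0,0,0.95],[0,0,0,0,0,0,0.95],[0,0,0,0,0,0,0.95]]'
python3 -c "
from h import *
c=imaging.calibration('wrist')
a=imaging.read_camera('wrist')[:,:,::-1];b=imaging.read_camera('scene')[:,:,::-1];d=imaging.read_camera('side')[:,:,::-1]
cv2.imwrite('pics/fin.png',np.vstack([np.hstack([a[:300,80:480],b[50:350,40:440]]),np.hstack([d[60:360,130:530],cv2.resize(b[100:220,300:460],(400,300))])]))
for cc in('scene','side','wrist'):
  for q in('cup','saucer','grid','rack','float','dish','grounds_box','mat','bottle'): print(cc,q,[np.round(x['position'],3).tolist() for x in models.landmark_of(cc,q) if x['p']>.4][:5])"
```

```text
time: 47.78
eef_pos: [0.416, -0.3559, 0.0308]
ee_rot: [2.396, -2.032, 0.001]
contact_force: [-1.5, 2.7, 10.5]
width: 0.623
grasp_force: 40.0
time: 49.52
eef_pos: [0.4155, -0.3553, 0.249]
ee_rot: [-2.396, 2.032, 0.002]
contact_force: [0.2, -0.1, -0.3]
width: 0.953
grasp_force: 0.0
scene cup [[0.588, -0.365, 0.011]]
scene saucer [[0.59, -0.365, 0.001]]
scene grid [[0.434, 0.349, 0.026], [0.506, -0.205, 0.0]]
scene rack [[0.437, 0.345, -0.002]]
scene float [[0.606, 0.361, 0.006], [0.654, -0.156, 0.002], [0.692, -0.221, -0.002], [0.696, -0.068, 0.0]]
scene dish [[0.612, 0.362, -0.003]]
scene grounds_box [[0.42, -0.357, 0.003]]
scene mat [[0.417, -0.355, -0.001], [0.506, -0.204, -0.003]]
scene bottle [[0.508, -0.205, -0.001]]
side cup [[0.585, -0.367, 0.012]]
side saucer [[0.59, -0.364, -0.003]]
side grid [[0.43, 0.345, 0.021]]
side rack [[0.429, 0.346, -0.0]]
side float [[0.608, 0.363, 0.006], [0.692, -0.068, -0.003], [0.651, -0.158, -0.005], [0.692, -0.22, 0.0]]
side dish [[0.61, 0.363, 0.001]]
side grounds_box [[0.416, -0.358, 0.007]]
side mat [[0.412, -0.359, -0.0]]
side bottle [[0.508, -0.21, 0.0]]
wrist cup [[0.587, -0.367, 0.004]]
wrist saucer [[0.591, -0.364, 0.0]]
wrist grid []
wrist rack []
wrist float [[0.692, -0.223, 0.003], [0.65, -0.154, 0.002]]
wrist dish []
wrist grounds_box [[0.415, -0.356, 0.009]]
wrist mat []
wrist bottle [[0.513, -0.204, 0.001], [0.589, -0.366, 0.005]]
```

View pics/fin.png

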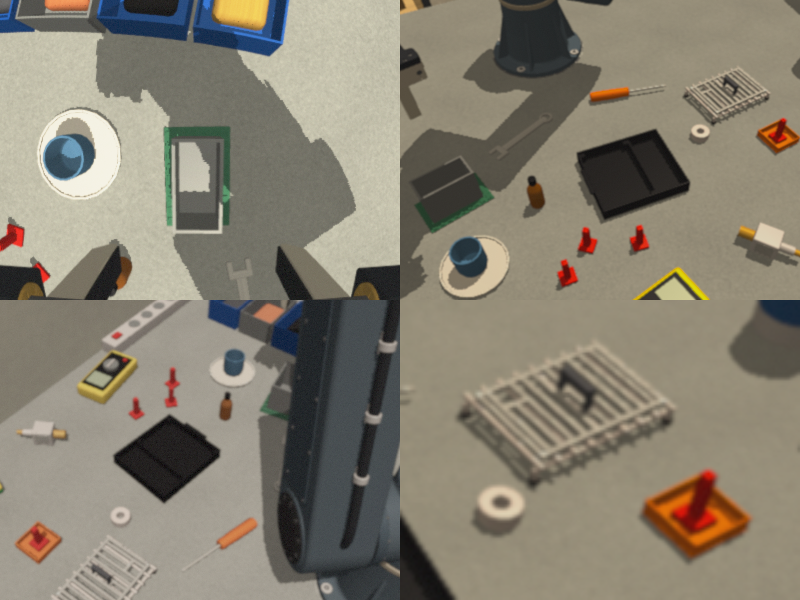

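The final view shows everything in place:
- **Cup:** upright on the saucer at (67,158).
- **Box:** square on the mat at (198,182).
- **Grid:** flat on the rack with its handle up at (575,385).
- **Float:** standing in the dish at (700,505).
- **Bottle:** untouched at (535,192), and the tray is empty.

Handing in.

```bash
python3 -c "
from workcell import env
print(env.sign_off())"
```

```text
the job is handed in; nothing more can be done
None
```

The job is handed in, finished at about 50 s: cup on the saucer, grid on the rack, float in the dish, box on the mat, tray and bottle where they were; on a first try too high, the fingertips pressed the cup's rim with about 16 N, but it stayed upright on the grid.

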